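Seat the filter block on its parallels

ROBOT

A 6-joint arm with a two-finger parallel gripper is mounted at the origin on the work surface. World frame = base frame: x ahead of the robot, y to its left, z up, the work surface at z = 0. Lengths are in m, angles in rad, forces in N, time in s.
With the tool pointing down it reaches from about 0.35 to 0.975 m from the base axis. Payload 4.9 kg.
Tool frame: the origin (TCP) lies between the finger pads; the fingertips stand 19 mm ahead of it and the grasp point (between the pads) is the TCP; z points along the fingers, y is the direction in which the jaws open and shut (so a half turn about z gives the same grasp; the last joint's range is limited). The gripper opens to 85 mm and grips with 20 to 120 N. Pads are 22 mm wide; open, the fingers measure 114 mm over their backs; the gripper's body (76 mm by 85 mm) begins 54 mm behind the grasp point. The pads swing forward as they close: fully open they stand 13 mm farther back than shut.
Start: joints at [-1.4, 0.053, 1.613, -0, 1.476, -0.119], TCP at [0.179, -0.599, 0.25] pointing down, gripper open.
Joint ranges: [-3.01, 3.01], [-1.01, 2.22], [0.06, 2.58], [-1.02, 4.17], [0.09, 2.62], [-3.14, 3.14]. Speed limits (rad/s): [2.57, 2.57, 3.14, 3.14, 3.14, 3.14].

INTERFACE

Orientations are given as a unit quaternion [w, x, y, z].
In Python, from plant import state, grab_frame, calibration, job_done gives the robot as it stands. The module is installed in compiled form; this text tells all that it offers.
- The arm moves only by the tool servo_tool, never from a script. Its argument "deltas" is a list that holds one entry, the list of rows, each a list of 5 numbers: the finger opening in mm, from 0 to 85.4, then the shift along the world's x, y, z in mm, then the turn about the world's z in units of 6 degrees (1.0 is 6 degrees). A call has 1 to 5 rows; each row is the pose to reach, as a shift and turn from the pose commanded when the call began; what a row does not reach only later rows make up. A row lasts 1/8 s, in which the tool goes at most 62.5 mm and 10.7 degrees, less where a joint would pass 70% of its speed; a pose out of reach is approached as far as the arm can. A call with a gripper value outside its range is refused whole. The fingers move at their own pace and stop on an object; the grip force is fixed at half the most. Time passes only in rows, so rows that repeat a pose let the fingers close. It gives the time, the measured TCP pose, the force and the opening at its end, in the units of the state.
- state(): the state, without advancing time (a new reading comes with each control period).
- grab_frame(name): name is "scene" or "top" or "wrist"; returns the picture (400x640x3 uint8, red, green, blue); there is no depth.
- calibration(name): a dict with "intrinsics" (3x3 intrinsics, pixels), "k1" (the pictures are not rectified: a ray, as slopes to the right and down, at radius r is drawn at 1 + k1 r^2 times it, then the intrinsics apply), "world_from_camera" (4x4, takes a point from camera to world coordinates). Camera axes: x right, y down, z forward; pixel columns grow to the right and rows downward; lengths in m; the calibration is good to about 2 mm. A picture is of the moment at which its call begins: read the wrist's pose just before it. calibration takes no time and is no camera call; for the wrist camera it gives the pose at the moment of the call.
- job_done(): hands the job in, once; it reports no verdict.
The state is a dict: "time": time; "joint_pos": joint angles; "joint_vel": joint speeds; "joint_efforts": joint torques, N m; "tool_pos": TCP position; "tool_rot": TCP orientation; "contact_force": force on the tool from outside, world axes, zero at the start; "ft_torque": the same for the moment, N m; "gripper_width": opening from 0.0 (shut) to 1.0 (fully open).
Only numpy, scipy, OpenCV 4.12 (cv2) and the standard library are available. Lean on these libraries where they do the work, as an engineer would, in place of code of your own. Each camera call takes 0.05 s, during which the arm holds its last target.

TASK

In the small vise on the radio-room bench, an aluminium block sits too high above the two steel parallels under it. Pick up the rubber-faced hand mallet and tap the block down with it until it bears firmly on both parallels and they can no longer slide, then stand the mallet upright on the bench. Do not touch the block with the gripper itself.

Things in the scene. Friction and masses are not known exactly. Their poses are not given: they have to be found in the camera images.
- mallet_center (a point): Hand mallet standing on its flat round striking face: black rubber head 48 mm across, 40 mm high, and above it a round wooden handle 26 mm across, 70 mm long; 110 mm high in all, about 0.25 kg. This point is on its axis half-way up, 55 mm above the striking face (15 mm above the handle's foot); z is its axis, up. Tap with the flat underside of the head.
- block_top (a point): Centre of the top face, z up, of the aluminium block clamped in the small steel vise (fixed to the bench): 50 mm (x, jaw to jaw) by 64 mm (y, along the jaws) by 40 mm high, four small holes in its top. Seated, this top is 90 mm above the bench and 16 mm above the jaws; at the start 6 to 12 mm higher. A like block lies loose on the bench and is not meant.
- block (a joint): Height of the clamped block above its seat on the parallels, m (0 = just touching them). It moves straight up and down only. The jaws hold it by friction: a push of about 10 N moves it down and it stays where it is left; once it meets the parallels it stops solidly and the force rises.
- parallel_near: The parallel on the screw side of the vise: steel bar 8 mm (x) by 116 mm (y, along the jaws) by 20 mm high, lying loose on the vise's bed 30 mm above the bench, under the block, its ends standing 20 mm out of the vise at both sides. Origin at the centre of its underside.
- parallel_far: The other parallel, the same, 36 mm from the first, beside the fixed jaw. Origin at the centre of its underside.

How it is judged:
On the way, in this order (a step that is already met when the one before it is completed fails the run):
1. the mallet strikes or presses the block while it is still high (contact force between mallet and block above 2 N).
2. the block bears on both parallels, so that they no longer slide (contact force between block and parallel_near above 0.3 N and contact force between block and parallel_far above 0.3 N), for 0.2 s.
At the end, for the whole second after the job is handed in: The block is down on the parallels and presses on each of them with more than 0.3 N, so that neither slides; the mallet stands upright (within 10 degrees) and at rest on the bench or on something flat lying there (its middle 45 to 72 mm above the bench), not on the vise (all of step 2 and height (world z) of mallet_center between 0.045 and 0.072 m and angle between mallet_center's own z axis and vertical below 0.17 rad and linear speed of mallet below 0.03 m/s); the robot touches nothing.
It fails at once if the gripper or arm pushes on the block itself (contact force between any of the fingers, the arm and block above 1 N).
It also fails if it takes over 48 s, if anything falls off the work surface, if the arm or the gripper's body presses on something with over 40 N, if the wrist force passes 120 N, or if a joint passes its speed limit or range.

## Working session

There is one attempt and no reset: what is moved stays moved. The work goes in short steps, Python scripts to look and compute and a tool call to move; the robot and the scene stay as the last step left them, time stands still between calls to the robot, and variables do not carry over. Pictures are saved under pics/ and viewed, and the job is handed in when it is done.

Besides the shell and the picture viewer there is one more tool, called by a JSON object that holds its "name" and its "arguments", one argument or row to a line. servo_tool: Moves the arm, as the interface text tells. Its arguments: {"type":"object","properties":{"deltas":{"type":"array","items":{"type":"array","items":{"type":"array","items":{"type":"number"}}}}},"required":["deltas"]}

```bash
mkdir -p pics; cat > h.py <<'E'
import numpy as np, cv2
from plant import state, grab_frame, calibration, job_done
def ray(name,u,v,cal=None):
    c=cal or calibration(name); K=np.array(c["intrinsics"]); k=c["k1"]; T=np.array(c["world_from_camera"])
    d=np.array([(u-K[0,2])/K[0,0],(v-K[1,2])/K[1,1]]); r=d.copy()
    for _ in range(30): r=d/(1+k*(r@r))
    return T[:3,3],T[:3,:3]@np.array([r[0],r[1],1])
def atz(name,u,v,z,cal=None):
    o,d=ray(name,u,v,cal); return o+d*(z-o[2])/d[2]
def proj(name,p,cal=None):
    c=cal or calibration(name); K=np.array(c["intrinsics"]); k=c["k1"]; T=np.array(c["world_from_camera"])
    q=T[:3,:3].T@(np.array(p)-T[:3,3]); s=q[:2]/q[2]; s=s*(1+k*(s@s)); return K[0,0]*s[0]+K[0,2],K[1,1]*s[1]+K[1,2]
def save(f,im,box=None,s=1):
    if box: im=im[box[1]:box[3],box[0]:box[2]]
    im=cv2.resize(im,None,fx=s,fy=s,interpolation=cv2.INTER_CUBIC)
    cv2.imwrite("pics/"+f,im[:,:,::-1])
E
python3 - <<'E'
from h import *
for n in ("scene","top","wrist"):
    im=grab_frame(n); np.save(n+"0.npy",im); save(n+"0.png",im)
    c=calibration(n); print(n,np.round(c["world_from_camera"],3).tolist(),c["k1"],c["intrinsics"])
print(state())
E
```

```text
scene [[0.739, 0.571, -0.358, 0.823], [0.674, -0.626, 0.392, -0.202], [0.0, -0.531, -0.848, 0.753], [0.0, 0.0, 0.0, 1.0]] -0.13082550783571262 [[448.22394709   0.         315.45710068]
 [  0.         448.22394709 193.34006746]
 [  0.           0.           1.        ]]
top [[0.018, -0.989, 0.147, 0.432], [-1.0, -0.016, 0.017, 0.103], [-0.014, -0.148, -0.989, 0.972], [0.0, 0.0, 0.0, 1.0]] 0.03839007200364322 [[444.17436535   0.         318.68639653]
 [  0.         444.17436535 205.67479217]
 [  0.           0.           1.        ]]
wrist [[0.286, -0.905, -0.315, 0.26], [-0.958, -0.271, -0.092, -0.573], [-0.002, 0.328, -0.945, 0.373], [0.0, 0.0, 0.0, 1.0]] 0.014091170313517032 [[299.77010351   0.         321.46031097]
 [  0.         299.77010351 199.62980322]
 [  0.           0.           1.        ]]
{'time': 0.15, 'joint_pos': array([-1.39999019e+00,  5.32674944e-02,  1.61396265e+00,  3.15288661e-05,
        1.47599030e+00, -1.18964092e-01]), 'joint_vel': array([-0.00054271, -0.00212538, -0.00420682,  0.0007668 ,  0.00015558,
        0.00040188]), 'joint_efforts': array([ 5.23150811e-04, -3.94242024e+01, -3.70722413e+01, -1.07491551e-04,
        4.61694697e-03,  1.83640942e-06]), 'tool_pos': array([ 0.17853609, -0.59849262,  0.24931632]), 'tool_rot': array([-8.14023938e-04,  9.89522389e-01,  1.44377212e-01, -5.40736702e-06]), 'contact_force': array([0.57827425, 0.31312832, 1.10449627]), 'ft_torque': array([ 0.02196283, -0.03963147,  0.00972926]), 'gripper_width': 0.9987052582335451}
```

View pics/scene0.png

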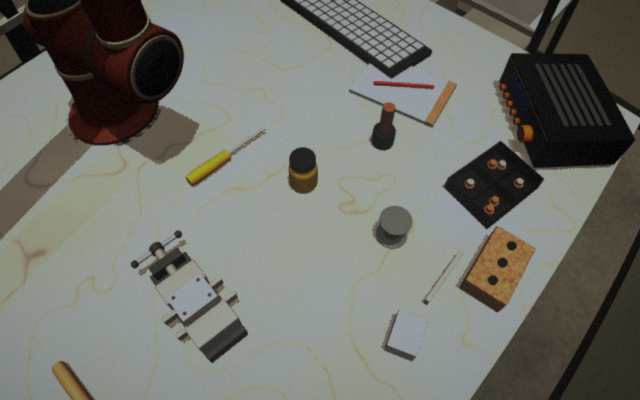

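View pics/top0.png

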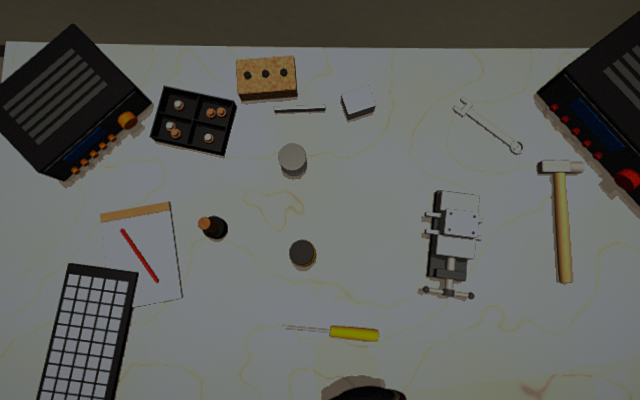

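View pics/wrist0.png

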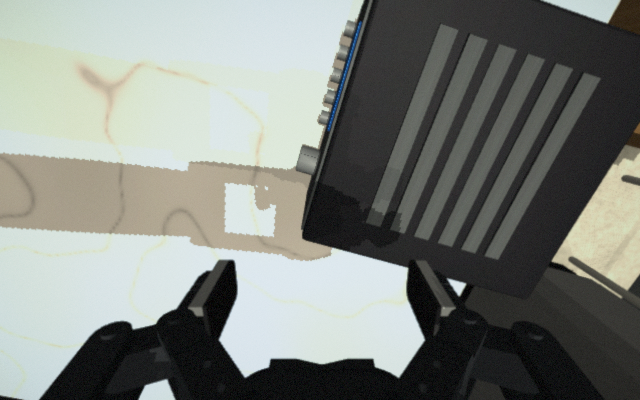

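The mallet stands at about scene (384,128) and top (210,226). The vise is at scene (195,300) and top (455,240), and the loose block is at top (358,102). I'll enlarge these areas.

```bash
python3 - <<'E'
from h import *
s=np.load("scene0.npy");t=np.load("top0.npy")
a=cv2.resize(s[90:160,350:420],None,fx=5,fy=5,interpolation=cv2.INTER_CUBIC)
b=cv2.resize(t[200:250,180:250],None,fx=5,fy=5,interpolation=cv2.INTER_CUBIC)
b=cv2.copyMakeBorder(b,0,100,0,0,cv2.BORDER_CONSTANT)
a=np.clip(a*1.8,0,255).astype(np.uint8);b=np.clip(b*1.8,0,255).astype(np.uint8)
save("m.png",np.hstack([a,b]))
c=cv2.resize(s[225:365,125:255],None,fx=4,fy=4,interpolation=cv2.INTER_CUBIC);save("vs.png",c)
c=cv2.resize(t[180:305,410:490],None,fx=4,fy=4,interpolation=cv2.INTER_CUBIC);save("vt.png",c)
E
```

```text
(no output)
```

View pics/m.png

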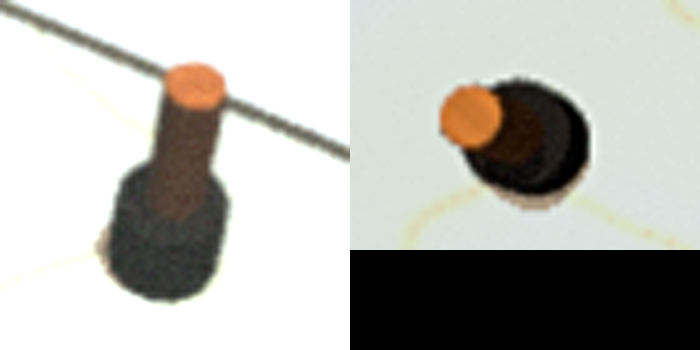

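View pics/vs.png

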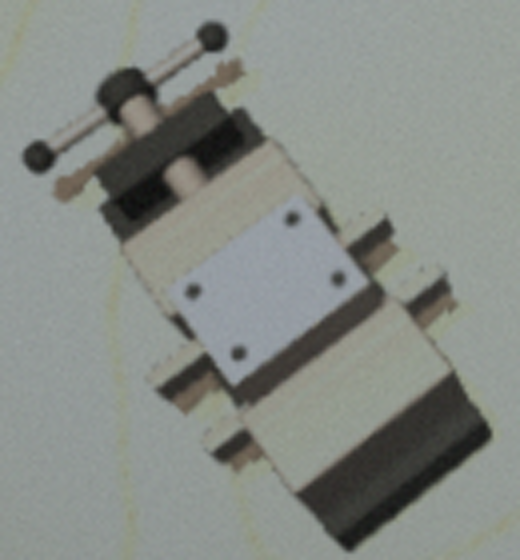

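View pics/vt.png

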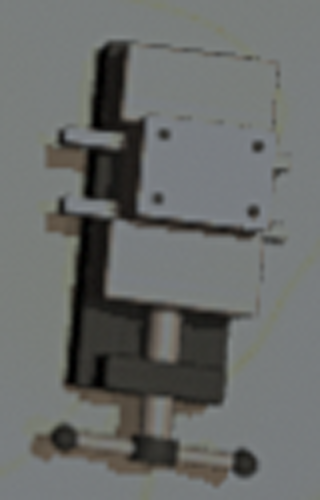

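```bash
python3 - <<'E'
from h import *
def tri(a,b):
    o1,d1=ray("scene",*a);o2,d2=ray("top",*b)
    A=np.stack([d1,-d2],1);t=np.linalg.lstsq(A,o2-o1,rcond=None)[0]
    p,q=o1+d1*t[0],o2+d2*t[1]; return (p+q)/2,np.linalg.norm(p-q)
print("handle top",atz("scene",388.6,106.8,.11),atz("top",203.8,222.8,.11),tri((388.6,106.8),(203.8,222.8)))
sc=[(303,195),(368,280),(235,385),(170,290)]; sc=[(125+x/4,225+y/4) for x,y in sc]
tc=[(145,115),(277,128),(270,232),(137,215)]; tc=[(410+x/4,180+y/4) for x,y in tc]
for z in(.096,.099,.102):
  for n,cs in(("scene",sc),("top",tc)):
    P=np.array([atz(n,*c,z) for c in cs]); print(z,n,np.round(P[:,:2],4).tolist(),P.mean(0)[:2],np.linalg.norm(np.diff(P,axis=0,append=P[:1]),axis=1))
print(tri(np.mean(sc,0),np.mean(tc,0)))
E
```

```text
handle top [0.52314681 0.33794582 0.11      ] [0.52276761 0.34095008 0.11      ] (array([0.52240995, 0.34099509, 0.1073472 ]), np.float64(0.0018104453522816454))
0.096 scene [[0.5134, -0.13], [0.5586, -0.1356], [0.5528, -0.1978], [0.5054, -0.1915]] [ 0.53252536 -0.16373054] [0.04548729 0.06248707 0.04779996 0.06195453]
0.096 top [[0.5602, -0.135], [0.5548, -0.1991], [0.5034, -0.1939], [0.5106, -0.1299]] [ 0.53224158 -0.16448125] [0.06436365 0.05158864 0.0644327  0.04987992]
0.099 scene [[0.5148, -0.1304], [0.5598, -0.1359], [0.554, -0.1978], [0.5068, -0.1915]] [ 0.53385378 -0.16390535] [0.0452796  0.06220176 0.04758171 0.06167165]
0.099 top [[0.5597, -0.1342], [0.5543, -0.1981], [0.5032, -0.1929], [0.5103, -0.1291]] [ 0.53189751 -0.16356633] [0.06414322 0.05141196 0.06421203 0.04970909]
0.102 scene [[0.5162, -0.1307], [0.561, -0.1362], [0.5552, -0.1978], [0.5083, -0.1916]] [ 0.53518219 -0.16408017] [0.04507191 0.06191645 0.04736346 0.06138877]
0.102 top [[0.5593, -0.1334], [0.5539, -0.1971], [0.503, -0.1919], [0.51, -0.1283]] [ 0.53155343 -0.1626514 ] [0.06392279 0.05123529 0.06399137 0.04953827]
(array([ 0.53238196, -0.16431781,  0.09560724]), np.float64(0.000820462151524489))
```

The mallet axis is at about (0.523, 0.340). The block centre is at about (0.532, -0.164), with its top near 0.097. I'll move toward the mallet at a height of 0.25 m.

{"name": "servo_tool", "arguments": {
  "deltas": [
    [[85,38,48,0,0],[85,76,96,0,0],[85,114,144,0,0],[85,152,192,0,0],[85,190,240,0,0]]
  ]
}}

```text
time: 0.78
tool_pos: [0.3694, -0.3571, 0.2501]
tool_rot: [-0.0, 0.99, 0.144, 0.0]
contact_force: [1.3, 0.5, -0.5]
gripper_width: 0.997
```

{"name": "servo_tool", "arguments": {
  "deltas": [
    [[85,30,54,0,0],[85,60,108,0,0],[85,85,165,0,0],[85,105,224,0,0],[85,120,284,0,0]]
  ]
}}

```text
time: 1.4
tool_pos: [0.4889, -0.0729, 0.2501]
tool_rot: [0.0, 0.99, 0.144, 0.0]
contact_force: [1.0, -0.7, 1.0]
gripper_width: 0.994
```

{"name": "servo_tool", "arguments": {
  "deltas": [
    [[85,5,61,0,0],[85,10,122,0,0],[85,14,183,0,0],[85,18,244,0,0],[85,21,305,0,0]]
  ]
}}

```text
time: 2.02
tool_pos: [0.5092, 0.2321, 0.2501]
tool_rot: [0.0, 0.99, 0.144, 0.0]
contact_force: [0.7, -0.7, 0.5]
gripper_width: 0.999
```

{"name": "servo_tool", "arguments": {
  "deltas": [
    [[85,6,54,0,0],[85,12,107,0,0],[85,12,107,0,0],[85,12,107,0,0]]
  ]
}}

```text
time: 2.52
tool_pos: [0.5213, 0.3368, 0.2497]
tool_rot: [0.0, 0.989, 0.145, -0.001]
contact_force: [-0.1, -0.8, 0.5]
gripper_width: 0.997
```

```bash
python3 - <<'E'
from h import *
print(state()["tool_pos"],state()["joint_pos"])
c=calibration("wrist");im=grab_frame("wrist");save("w1.png",im)
print(proj("wrist",(.523,.340,.11),c),proj("wrist",(.523,.34,0.04),c))
im=grab_frame("top");save("t1.png",im,(100,130,340,330),3)
E
```

```text
[0.52132023 0.33675502 0.24970676] [ 4.53888862e-01  4.36828328e-02  1.62322532e+00 -4.70288002e-04
  1.47595528e+00  1.73465004e+00]
(np.float64(320.2854045135929), np.float64(190.28006002436294)) (np.float64(320.4876403996473), np.float64(171.89066672812794))
```

View pics/w1.png

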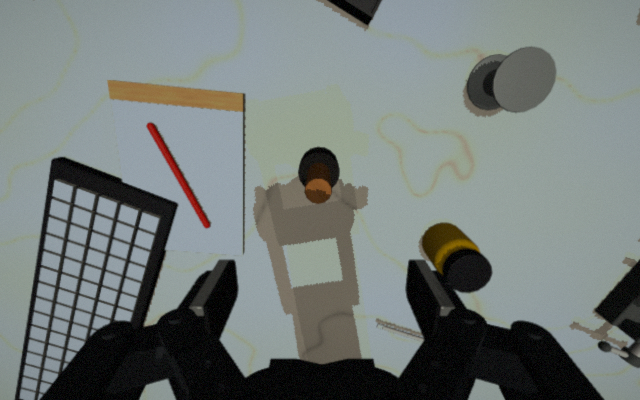

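The handle top shows at (318,190), against a predicted (320,190), so the estimate holds. I'll descend and grip.

{"name": "servo_tool", "arguments": {
  "deltas": [
    [[85,2,3,-55,0],[85,2,3,-110,0],[85,2,3,-150,0],[85,2,3,-167,0],[85,2,3,-167,0]]
  ]
}}

```text
time: 3.25
tool_pos: [0.5234, 0.3392, 0.0828]
tool_rot: [0.0, 0.99, 0.144, -0.001]
contact_force: [-0.2, 1.3, 0.1]
gripper_width: 0.996
```

{"name": "servo_tool", "arguments": {
  "deltas": [
    [[20,0,0,0,0],[20,0,0,0,0],[20,0,0,0,0],[20,0,0,0,0],[20,0,0,0,0]]
  ]
}}

```text
time: 3.88
tool_pos: [0.5242, 0.3406, 0.0846]
tool_rot: [-0.0, 0.99, 0.144, 0.001]
contact_force: [-0.6, 1.5, 5.3]
gripper_width: 0.288
```

{"name": "servo_tool", "arguments": {
  "deltas": [
    [[5,0,0,0,0],[5,0,0,0,0],[5,0,0,0,0],[5,0,0,0,0]]
  ]
}}

```text
time: 4.38
tool_pos: [0.5242, 0.3407, 0.0846]
tool_rot: [-0.0, 0.99, 0.144, 0.001]
contact_force: [-0.1, 0.8, 6.0]
gripper_width: 0.291
```

```bash
python3 - <<'E'
from h import *
print(state()["tool_pos"],state()["gripper_width"]*85.4)
im=grab_frame("wrist");save("w2.png",im)
im=grab_frame("scene");save("s2.png",im,(310,50,480,180),4)
E
```

```text
[0.52419466 0.34068159 0.08457509] 24.809125485728856
```

View pics/w2.png

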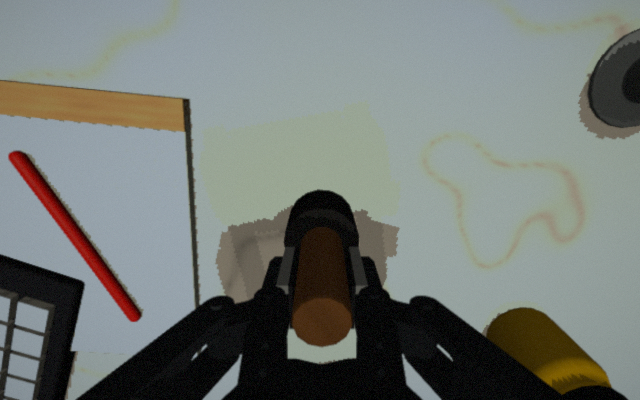

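View pics/s2.png

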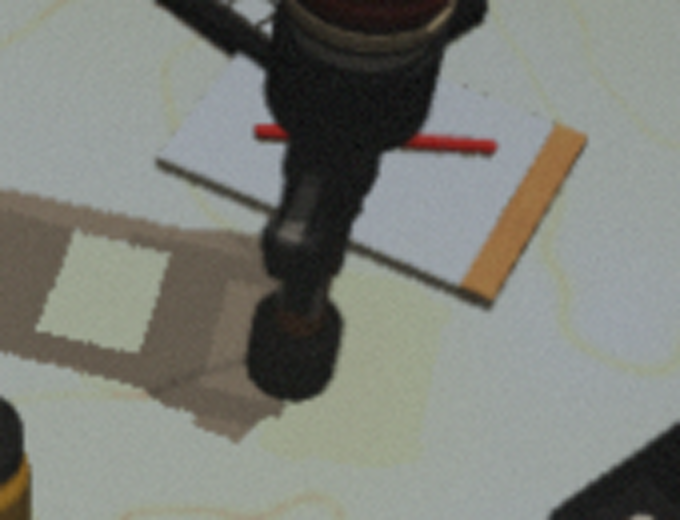

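The grip is firm: 25 mm opening, with the face 84.6 mm below the TCP. I'll lift and carry it to the vise.

{"name": "servo_tool", "arguments": {
  "deltas": [
    [[5,0,0,30,0],[5,0,0,85,0],[5,0,-20,140,0],[5,2,-70,165,0],[5,3,-130,165,0]]
  ]
}}

```text
time: 5.1
tool_pos: [0.5275, 0.2095, 0.2509]
tool_rot: [0.0, 0.989, 0.145, 0.002]
contact_force: [-0.2, -0.4, -2.8]
gripper_width: 0.285
```

{"name": "servo_tool", "arguments": {
  "deltas": [
    [[5,1,-60,0,0],[5,2,-120,0,0],[5,3,-180,0,0],[5,4,-240,0,0],[5,5,-300,0,0]]
  ]
}}

```text
time: 5.72
tool_pos: [0.5306, -0.0917, 0.2468]
tool_rot: [-0.0, 0.99, 0.144, -0.001]
contact_force: [0.7, 0.1, -2.9]
gripper_width: 0.294
```

{"name": "servo_tool", "arguments": {
  "deltas": [
    [[5,0,-45,0,0],[5,0,-74,-20,0],[5,0,-74,-40,0],[5,0,-74,-40,0],[5,0,-74,-40,0]]
  ]
}}

```text
time: 6.35
tool_pos: [0.5316, -0.1629, 0.2082]
tool_rot: [-0.0, 0.989, 0.145, -0.0]
contact_force: [-0.2, -0.0, -1.8]
gripper_width: 0.289
```

```bash
python3 - <<'E'
from h import *
s=state();print(s["tool_pos"],s["contact_force"])
im=grab_frame("wrist");save("w3.png",im)
im=grab_frame("scene");save("s3.png",im,(90,170,290,380),2.8)
im=grab_frame("top");save("t3.png",im,(360,120,560,320),2.8)
E
```

```text
[ 0.53164521 -0.16289501  0.20822011] [-0.17424879 -0.03851789 -1.77841259]
```

View pics/w3.png

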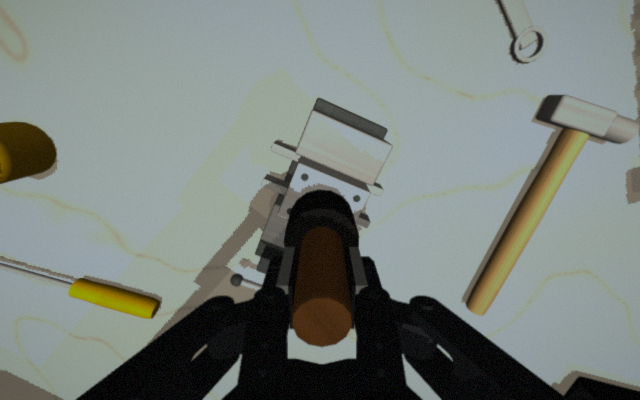

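View pics/s3.png

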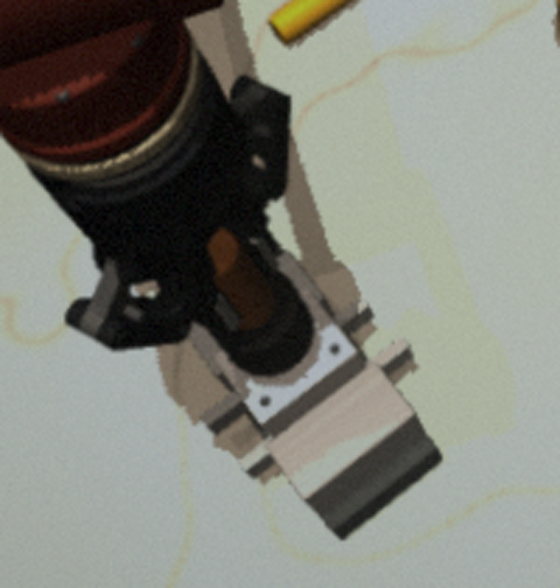

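View pics/t3.png

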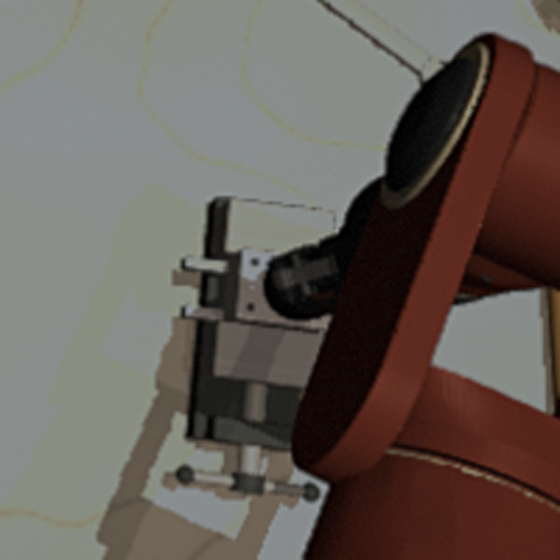

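The mallet is over the block centre, with the face about 25 mm above the top. I'll press down gradually.

{"name": "servo_tool", "arguments": {
  "deltas": [
    [[5,0,-1,-16,0],[5,0,-1,-19,0],[5,0,-1,-22,0],[5,0,-1,-25,0],[5,0,-1,-27,0]]
  ]
}}

```text
time: 7.12
tool_pos: [0.5319, -0.165, 0.183]
tool_rot: [0.0, 0.99, 0.144, 0.0]
contact_force: [-4.4, 1.7, 6.1]
gripper_width: 0.291
```

{"name": "servo_tool", "arguments": {
  "deltas": [
    [[5,0,0,-2,0],[5,0,0,-4,0],[5,0,0,-6,0],[5,0,0,-7,0]]
  ]
}}

```text
time: 7.62
tool_pos: [0.532, -0.165, 0.1765]
tool_rot: [0.0, 0.99, 0.144, 0.0]
contact_force: [-3.2, 1.7, 6.7]
gripper_width: 0.286
```

{"name": "servo_tool", "arguments": {
  "deltas": [
    [[5,0,0,-1,0],[5,0,0,-2,0],[5,0,0,-3,0]]
  ]
}}

```text
time: 8.0
tool_pos: [0.5321, -0.165, 0.1746]
tool_rot: [0.0, 0.99, 0.144, 0.0]
contact_force: [-6.7, 3.6, 13.0]
gripper_width: 0.289
```

{"name": "servo_tool", "arguments": {
  "deltas": [
    [[5,0,0,-2,0],[5,0,0,-3,0],[5,0,0,-3,0]]
  ]
}}

```text
time: 8.38
tool_pos: [0.5325, -0.1651, 0.1746]
tool_rot: [0.0, 0.989, 0.145, 0.001]
contact_force: [-10.3, 4.6, 21.6]
gripper_width: 0.292
```

It seated at TCP z 0.1746, which is exactly the height predicted. I'll press more firmly.

{"name": "servo_tool", "arguments": {
  "deltas": [
    [[5,-1,0,-2,0],[5,-2,1,-4,0],[5,-2,1,-4,0]]
  ]
}}

```text
time: 8.75
tool_pos: [0.5322, -0.1649, 0.1744]
tool_rot: [0.002, 0.989, 0.145, 0.003]
contact_force: [-12.5, 5.7, 32.9]
gripper_width: 0.29
```

{"name": "servo_tool", "arguments": {
  "deltas": [
    [[5,0,0,-3,0],[5,0,0,-5,0],[5,0,0,-5,0],[5,0,0,-5,0]]
  ]
}}

```text
time: 9.25
tool_pos: [0.533, -0.165, 0.1744]
tool_rot: [0.002, 0.989, 0.145, 0.003]
contact_force: [-21.6, 10.0, 52.7]
gripper_width: 0.289
```

{"name": "servo_tool", "arguments": {
  "deltas": [
    [[5,2,-1,8,0],[5,2,-1,30,0],[5,2,-1,60,0],[5,2,30,88,0],[5,2,85,90,0]]
  ]
}}

```text
time: 9.88
tool_pos: [0.5333, -0.0797, 0.2529]
tool_rot: [0.001, 0.99, 0.143, 0.003]
contact_force: [1.3, 1.0, -1.9]
gripper_width: 0.292
```

{"name": "servo_tool", "arguments": {
  "deltas": [
    [[5,0,60,0,0],[5,0,120,0,0],[5,0,170,0,0],[5,0,170,0,0]]
  ]
}}

```text
time: 10.38
tool_pos: [0.5313, 0.094, 0.2493]
tool_rot: [-0.0, 0.989, 0.147, 0.0]
contact_force: [0.8, -0.2, -3.0]
gripper_width: 0.287
```

```bash
python3 - <<'E'
from h import *
s=state();print(s["tool_pos"],s["tool_rot"],s["contact_force"])
im=grab_frame("wrist");save("w4.png",im)
im=grab_frame("scene");np.save("s4.npy",im);save("s4.png",im,(125,225,255,365),4)
im=grab_frame("top");save("t4.png",im,(410,180,490,305),4)
E
```

```text
[0.53126581 0.09402878 0.24929472] [-2.84812998e-04  9.89148650e-01  1.46917779e-01  1.84927790e-04] [ 0.84941123 -0.18940422 -3.01198403]
```

View pics/w4.png

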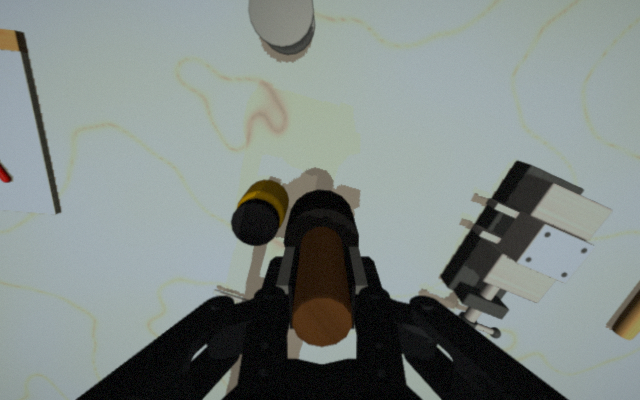

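View pics/s4.png

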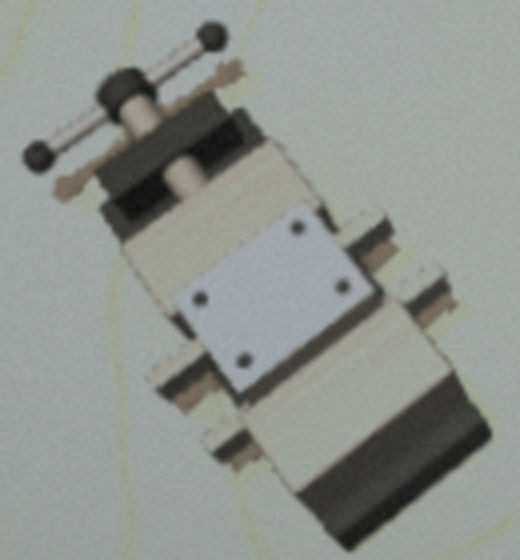

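View pics/t4.png

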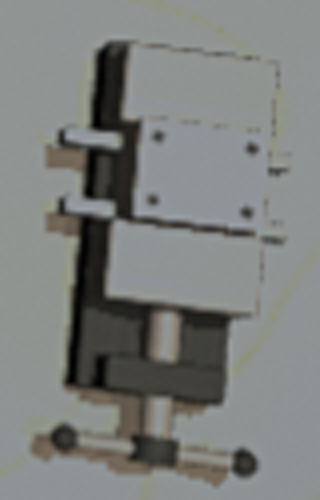

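The block is visibly lower: its holes moved about 8 px in the 4x crop. I'll return the mallet to its old, free spot.

{"name": "servo_tool", "arguments": {
  "deltas": [
    [[5,-2,60,0,0],[5,-4,120,0,0],[5,-6,180,0,0],[5,-8,235,0,0],[5,-8,246,0,0]]
  ]
}}

```text
time: 11.15
tool_pos: [0.5238, 0.3385, 0.249]
tool_rot: [-0.0, 0.989, 0.145, -0.0]
contact_force: [-0.4, -1.2, -2.3]
gripper_width: 0.288
```

{"name": "servo_tool", "arguments": {
  "deltas": [
    [[5,0,0,-50,0],[5,0,0,-100,0],[5,0,0,-140,0],[5,0,0,-155,0],[5,0,0,-155,0]]
  ]
}}

```text
time: 11.78
tool_pos: [0.5238, 0.3359, 0.0937]
tool_rot: [0.0, 0.99, 0.144, -0.001]
contact_force: [0.5, -0.2, -2.8]
gripper_width: 0.289
```

{"name": "servo_tool", "arguments": {
  "deltas": [
    [[5,0,0,-4,0],[5,0,0,-7,0],[5,0,0,-9,0],[5,0,0,-9,0]]
  ]
}}

```text
time: 12.28
tool_pos: [0.5236, 0.3372, 0.0855]
tool_rot: [0.0, 0.99, 0.144, 0.0]
contact_force: [-1.1, 0.4, -2.8]
gripper_width: 0.29
```

{"name": "servo_tool", "arguments": {
  "deltas": [
    [[5,0,0,-1,0],[5,0,0,-2,0],[5,0,0,-2,0]]
  ]
}}

```text
time: 12.65
tool_pos: [0.524, 0.3374, 0.0846]
tool_rot: [-0.0, 0.99, 0.144, 0.0]
contact_force: [-2.4, -1.5, 5.3]
gripper_width: 0.291
```

It's on the bench, with an upward force of 5 N. I'll open and retreat straight up.

{"name": "servo_tool", "arguments": {
  "deltas": [
    [[34,0,0,1,0],[45,0,0,1,0],[60,0,0,1,0],[85,0,0,1,0],[85,0,0,1,0]]
  ]
}}

```text
time: 13.28
tool_pos: [0.5236, 0.337, 0.0842]
tool_rot: [0.0, 0.99, 0.144, -0.0]
contact_force: [0.5, 0.4, -0.2]
gripper_width: 0.992
```

{"name": "servo_tool", "arguments": {
  "deltas": [
    [[85,0,0,0,0],[85,0,0,0,0]]
  ]
}}

```text
time: 13.52
tool_pos: [0.5236, 0.3371, 0.0843]
tool_rot: [-0.0, 0.99, 0.144, 0.0]
contact_force: [-0.2, -0.4, 0.4]
gripper_width: 0.997
```

{"name": "servo_tool", "arguments": {
  "deltas": [
    [[85,0,0,20,0],[85,0,0,60,0],[85,0,0,110,0],[85,0,0,150,0],[85,0,0,160,0]]
  ]
}}

```text
time: 14.15
tool_pos: [0.5253, 0.338, 0.2503]
tool_rot: [-0.001, 0.99, 0.144, 0.004]
contact_force: [0.2, -0.3, -0.2]
gripper_width: 0.999
```

{"name": "servo_tool", "arguments": {
  "deltas": [
    [[85,0,-50,0,0],[85,0,-100,0,0],[85,0,-100,0,0]]
  ]
}}

```text
time: 14.52
tool_pos: [0.5232, 0.2345, 0.2434]
tool_rot: [0.0, 0.99, 0.143, -0.001]
contact_force: [-0.8, 0.1, -0.6]
gripper_width: 0.999
```

```bash
python3 - <<'E'
from h import *
s=state();print(s["time"],s["tool_pos"],s["contact_force"])
c=calibration("wrist");im=grab_frame("wrist");save("w5.png",im)
im=grab_frame("scene");save("s5.png",im)
im=grab_frame("top");save("t5.png",im,(150,160,490,320),2.3)
for n in("scene","top"): print(n,[np.round(proj(n,(.5237,.3375,z)),1) for z in (.11,.04)])
print([proj("wrist",(.5237,.3375,z),c) for z in (.11,.04)])
E
```

```text
14.525 [0.52317333 0.23450365 0.2434122 ] [-0.79614142  0.06730615 -0.62691626]
scene [array([388.7, 107.1]), array([384.2, 130.3])]
top [array([205.6, 222.4]), array([214.4, 226. ])]
[(np.float64(209.72215953386154), np.float64(162.57975595584162)), (np.float64(232.3329264577534), np.float64(148.89339929993258))]
```

View pics/w5.png

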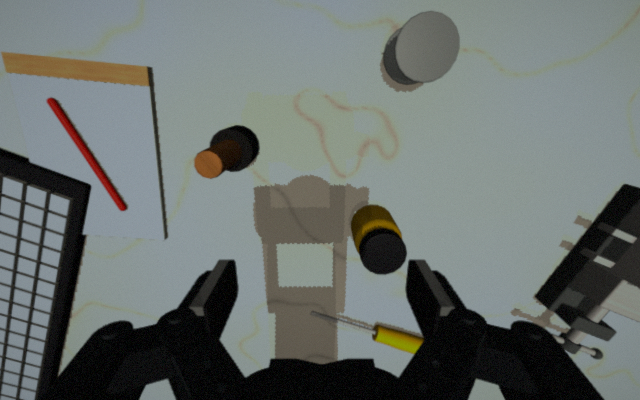

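View pics/s5.png

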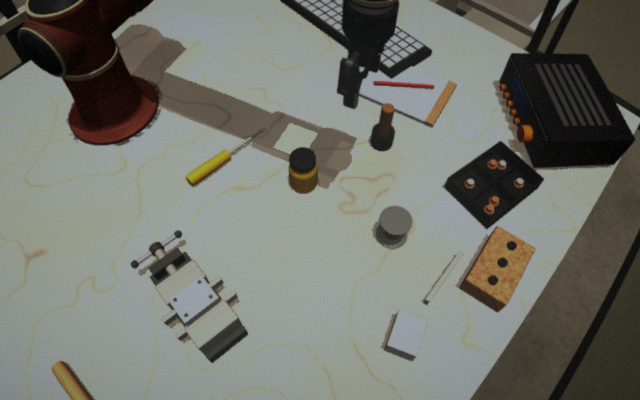

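View pics/t5.png

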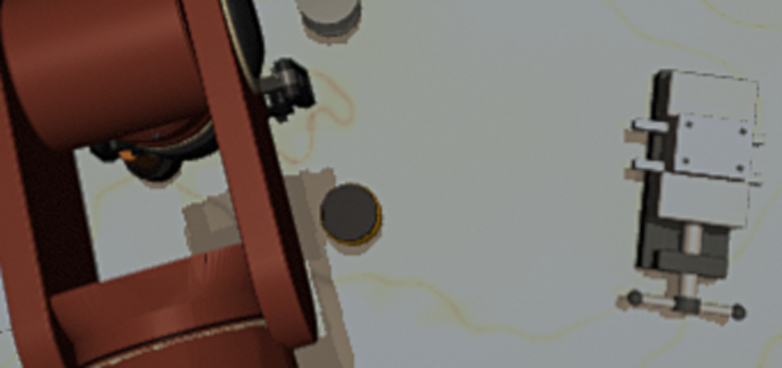

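```bash
python3 - <<'E'
from h import *
def tri(a,b):
    o1,d1=ray("scene",*a);o2,d2=ray("top",*b)
    t=np.linalg.lstsq(np.stack([d1,-d2],1),o2-o1,rcond=None)[0]; return (o1+d1*t[0]+o2+d2*t[1])/2
f=lambda L,o:np.mean([(o[0]+x/4,o[1]+y/4) for x,y in L],0)
print(tri(f([(292,218),(338,278),(239,353),(193,291)],(125,225)),f([(164,134),(258,147),(252,211),(158,199)],(410,180))))
print(tri(f([(297,227),(343,286),(245,360),(200,299)],(125,225)),f([(158,135),(252,149),(247,212),(153,200)],(410,180))))
print(state()["contact_force"]); job_done()
E
```

```text
[ 0.53181078 -0.16439503  0.09772237]
[ 0.53211019 -0.1643938   0.08901008]
[ 0.05442018  0.11345886 -0.71347294]
the job is handed in; nothing more can be done
```

I pressed the block down onto its parallels with the mallet, stood the mallet back on the bench and handed the job in at about 15 s. No verdict is reported.

- **Pressing:** I gripped the mallet by its handle and set its rubber face on the centre of the block. I pushed down steadily rather than striking. The block moved at about 7–13 N on the force sensor. It stopped at the expected seated height, with the face at about 90 mm, and I then pressed up to about 53 N with no further travel.
- **Block height:** The two cameras put the top at 97.7 mm before and 89.0 mm after. The seated value is 90 mm and the calibration is good to about 2 mm, so these agree.
- **Mallet:** It stands upright on the bench within a few millimetres of where it started. The pictures match the positions predicted for an upright mallet. The gripper is open and clear of everything, and it never came near the block.
- **Not checked directly:** The force on each parallel can't be measured. I infer that both are held from the solid stop and the firm, centred push. While pressing, there was also a sideways load of up to about 24 N. It had no visible effect.

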